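Set the spool stand to its tape mark and clamp it

ROBOT

A 7-joint arm with a two-finger parallel gripper is mounted at the origin on the work surface. World frame = base frame: x ahead of the robot, y to its left, z up, the work surface at z = 0. Lengths are in m, angles in rad, forces in N, time in s.
With the tool pointing down it reaches from about 0.425 to 0.925 m from the base axis. Payload 6.8 kg.
Tool frame: the origin (TCP) lies midway between the tips of the shut fingers; the grasp point (between the pads) lies 19 mm behind it; z points along the fingers, y is the line along which they close (so a half turn about z gives the same grasp; the last joint's range is limited). The gripper opens to 85 mm and grips with 20 to 120 N. Pads are 22 mm wide; open, the fingers measure 114 mm over their backs; the gripper's body (76 mm by 85 mm) begins 54 mm behind the grasp point. The pads swing forward as they close: fully open they stand 13 mm farther back than shut.
Start: joints at [1.185, 0.477, 0.022, 1.555, -0.011, 1.109, -0.083], TCP at [0.185, -0.649, 0.231] pointing down, gripper open.
Joint ranges: [-2.96, 2.96], [-0.34, 2.1], [-1.41, 1.46], [0.24, 2.44], [-1.37, 4.51], [0.17, 1.92], [-2.96, 2.96]. Speed limits (rad/s): [2.39, 2.39, 3.14, 3.14, 3.14, 3.14, 3.14].

INTERFACE

Orientations are given as a rotation vector (axis times angle).
In Python, from bench import get_obs, grab_frame, camera_params, r gives the robot as it stands.
- The arm moves only by the shell command python3 -m jog 'ROWS' [FORCE]. ROWS is JSON, a list of rows, each an object of numbers: "rx", "ry", "rz": the turn, a rotation vector about the world's x, y, z scaled (see below); "x", "y", "z": the shift along the world's x, y, z scaled (see below); "jaw": the opening, from -1 (shut) to 1 (fully open). In form: [{"rx": .., "ry": .., "rz": .., "x": .., "y": .., "z": .., "jaw": ..}, ...]. A call has 1 to 8 rows; each row shifts and turns the commanded pose from where the row before left it; what a row does not reach is not made up. The controller multiplies each number of a shift by 60 mm and each number of a turn by 10 degrees. A row lasts 1/8 s, in which the tool goes at most 62.5 mm and 10.7 degrees, less where a joint would pass 70% of its speed; a pose out of reach is approached as far as the arm can. A call with a number of a shift or a turn outside -1 to 1 is refused whole. A call with a gripper value outside its range is refused whole. The fingers move at their own pace and stop on an object; FORCE is the grip in N (left out, the last holds). Time passes only in rows, so rows that do not move let the fingers close. It gives the time, the measured TCP pose, the force, the opening and the grip force at its end, in the units of the state.
- get_obs(): the state, without advancing time (a new reading comes with each control period).
- grab_frame(name): name is "side" or "top" or "wrist"; returns the picture (480x640x3 uint8, red, green, blue); there is no depth.
- camera_params(name): a dict with "fx", "fy", "cx", "cy" (pixels), "k1" (the pictures are not rectified: a ray, as slopes to the right and down, at radius r is drawn at 1 + k1 r^2 times it, then the intrinsics apply), "R" (3x3) and "t" (3): a world point X has camera coordinates R X + t. Camera axes: x right, y down, z forward; pixel columns grow to the right and rows downward; lengths in m; the calibration is good to about 2 mm. A picture is of the moment at which its call begins: read the wrist's pose just before it. camera_params takes no time and is no camera call; for the wrist camera it gives the pose at the moment of the call.
- r.hand_in(): hands the job in; it is judged then, once.
The state is a dict: "clock": time; "joints": joint angles; "qvel": joint speeds; "tau": joint torques, N m; "tcp_pos": TCP position; "orientation": TCP orientation; "contact_force": force on the tool from outside, world axes, zero at the start; "moment": the same for the moment, N m; "grip_width": finger opening in m; "gripper_force": force on a finger pad.
Only numpy, scipy, OpenCV 4.12 (cv2) and the standard library are available. Lean on these libraries where they do the work, as an engineer would, in place of code of your own. Each camera call takes 0.05 s, during which the arm holds its last target. There are 200 camera calls.

TASK

The filament spool stand has to be set for the next reel: slide the orange roller bracket along its slots until its white index line meets the blue tape mark on the guide strips, then tighten the black wing knob clockwise as far as it goes. Set the position first, while the knob is still loose, let go when done, and leave the other things on the bench where they are.

Things in the scene. Friction and masses are not known exactly. Their poses are not given: they have to be found in the camera images.
- stand: fixed spool stand: aluminium plate 235 x 132 mm on rubber feet, top face 16 mm above the bench. Origin on the bench; plate from -107 to +127 mm along x, 66 mm to each side along y. x is the direction in which the orange bracket slides. Guide strips 12 mm wide, 8 mm high run along x at y = 59 and -59 mm. Place and yaw vary.
- grey_upright (a point): middle of the top edge of the grey bracket's upright, which is fixed to the stand's +x end: 10 mm thick along x, 103 mm wide, top 84 mm above the bench, rollers towards -x. The free gap to the orange upright is 42 to 78 mm, so do not come down there with the fingers wide open.
- bracket_grip (a point): grip place of the orange sliding bracket: middle of its upright, 66 mm above the bench, 18 mm below its top edge. The upright is 10 mm thick along x, 103 mm wide along y (two 22 mm bearings stick out 10 mm to +x at y = 38 and -38 mm): pinch it across x from above. Axes as the stand's. About 0.24 kg, held down by two screws; slides with 1 to 4 N while the knob is loose, 20 mm each way.
- bracket_index (a point): middle of the white index line on the orange bracket's foot, 24 mm above the bench, 40 mm to -x of bracket_grip. The line is 3 mm wide and runs along y right across the foot, ending at the guide strips. The foot is 8 mm thick, 119 mm long (x from -74 to +45 mm of the line), 103 mm wide, with two slots along x. Axes as the stand's.
- tape_mark (a point): middle between the two blue tape pieces that mark the wanted position, 24 mm above the bench. Each is 8 mm wide along x and lies across one guide strip; its middle is the mark. Axes as the stand's: the bracket is right when bracket_index has the same x as this point (bracket_grip then lies 40 mm to +x of it). At the start 12 to 36 mm from the index line, on either side.
- knob_grip (a point): grip place of the black wing knob: on its axis, 54 mm above the bench, 12 mm below its top. The wings form a bar 52 mm long along this point's x, 12 mm thick along y, from 33 mm (outer ends 42 mm) up to 66 mm above the bench: pinch it across y from above. Its 22 mm washer lies on the bracket's foot, 35 mm to -x, 32 mm to +y of the stand's origin, 52 mm or more from the orange upright.
- screw_head (a point): top of the plain screw in the bracket's other slot, 17 mm across, 31 mm above the bench. Not to be handled.
- knob (a joint): angle of the wing knob, rad: 0 loose, growing clockwise seen from above; 1.4 is the end of its turn, fully tight. Starts between 0 and 0.2, stays where it is left, turns with about 0.10 N m and up to 0.16 N m over the last 0.4 rad, while its washer presses the bracket onto the plate. Can be turned home in one grasp.
- spool_center (a point): full reel of red filament lying flat, 200 mm across, 67 mm high, 1.1 kg; point at its middle. To be left alone.
- motor_center (a point): stepper motor, 42 mm square and 40 mm high, shaft up to 62 mm; point at the middle of its body. To be left alone.
- screwdriver_grip (a point): screwdriver with a red handle lying on the bench, 190 mm long along this point's x; point at its handle. To be left alone.
- tray_in (a point): open grey plastic tray with bearings, 110 x 160 x 30 mm; point on its inner floor, 3 mm up. To be left alone.
- caliper_center (a point): digital caliper lying flat, 235 mm long along its x, 14 mm high; point in the middle of its black display housing. To be left alone.
- glue_center (a point): standing glue stick, 29 mm across, 98 mm high; point half-way up. To be left alone.
- finial_center (a point): green printed vase-like part, 68 mm across, 80 mm high; point half-way up. To be left alone.
Things that resemble listed ones, but are neither listed nor needed, are in the scene too. Of the things like the part that bears bracket_grip, leave any that is green; of the rest the larger one is meant.

How it is judged:
By the outcome, as a careful person would: the job done as asked, in the order asked, and still so for the second after the job is handed in, with the robot touching nothing.
It also fails if it takes over 51 s, if anything falls off the work surface, if the arm or the gripper's body presses on something with over 40 N, if the wrist force passes 120 N, or if a joint passes its speed limit or range.

## Working session

There is one attempt and no reset: what is moved stays moved. The work goes in short steps, Python scripts to look and compute and a shell command to move; the robot and the scene stay as the last step left them, time stands still between calls to the robot, and variables do not carry over. Pictures are saved under pics/ and viewed, at most 10 in all, crops included, and the job is handed in when it is done.

```bash
mkdir -p pics; ls; python3 - <<'E'
from bench import get_obs, grab_frame, camera_params
import cv2
for n in ("side","top"):
    im=grab_frame(n); cv2.imwrite(f"pics/{n}0.png",im[:,:,::-1]); p=camera_params(n); print(n,p)
o=get_obs(); print(o)
E
```

```text
pics
side {'fx': 549.9623726904543, 'fy': 549.9623726904543, 'cx': 318.8878853694592, 'cy': 242.44739509002073, 'k1': -0.06508983562614329, 'R': array([[-0.71647878, -0.69760154, -0.00320133],
       [-0.54609975,  0.56372103, -0.61967223],
       [ 0.43408896, -0.44223376, -0.78485418]]), 't': array([0.39041063, 0.3792613 , 1.01400735])}
top {'fx': 541.3398130461079, 'fy': 541.3398130461079, 'cx': 316.60200588178776, 'cy': 237.10174779113817, 'k1': -0.04578065311694906, 'R': array([[-0.00263817, -0.99999571,  0.00127187],
       [-0.98923989,  0.00242374, -0.14628249],
       [ 0.14627878, -0.0016441 , -0.98924204]]), 't': array([-0.00753701,  0.56143379,  1.52147991])}
{'clock': 0.1, 'joints': array([ 1.18489677,  0.47770385,  0.02236548,  1.55632585, -0.01147498,
        1.10930261, -0.0830647 ]), 'qvel': array([-8.93447212e-05, -2.00664948e-03, -7.91782353e-05, -1.99084854e-03,
        4.43241218e-05,  1.35610520e-03,  1.83834783e-05]), 'tau': array([ 4.26413215e-03, -5.97760785e+01,  1.61364075e+00, -2.81956726e+01,
        1.28494523e-02,  4.97290413e-03, -3.38758457e-05]), 'tcp_pos': array([ 0.18493953, -0.64863012,  0.23044379]), 'orientation': array([-3.10977245e+00, -4.34819868e-01,  5.80480617e-04]), 'contact_force': array([0.39219445, 0.04400403, 0.34042998]), 'moment': array([-0.02703494,  0.02937629, -0.02103328]), 'gripper_force': 0.0, 'grip_width': 0.08519269194492796}
```

View pics/top0.png

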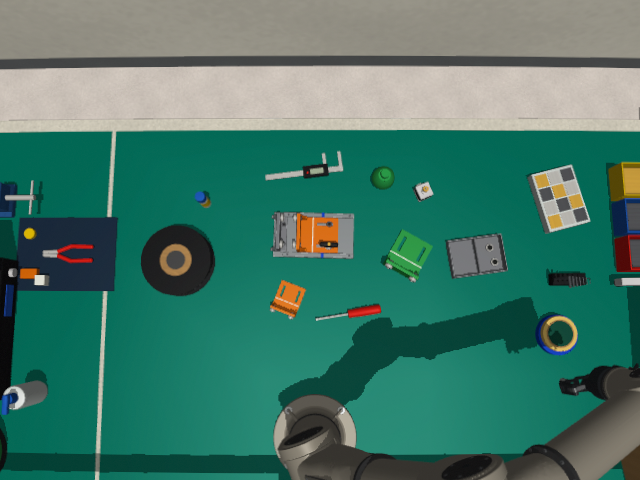

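View pics/side0.png

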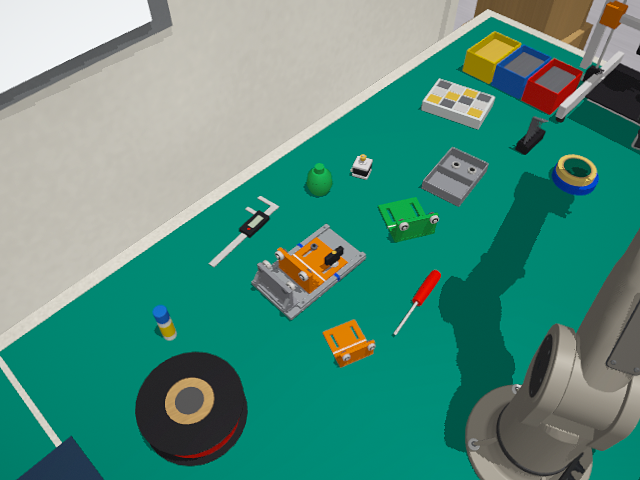

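The stand is at about (313,235) in the top view, with the grey upright at its left end (stand +x ≈ world +y). The orange bracket is at (320,233) and the knob near (327,243). The smaller orange and green brackets are decoys. I'll zoom in on both views.

```bash
python3 - <<'E'
import cv2,numpy as np
a=cv2.imread("pics/top0.png")[200:270,262:366]; b=cv2.imread("pics/side0.png")[215:325,245:375]
a=cv2.resize(a,(780,525),interpolation=cv2.INTER_CUBIC)  # 7.5x
cv2.imwrite("pics/topc.png",a)
cv2.imwrite("pics/sidec.png",cv2.resize(b,None,fx=5,fy=5,interpolation=cv2.INTER_CUBIC))
E
```

```text
(no output)
```

View pics/topc.png

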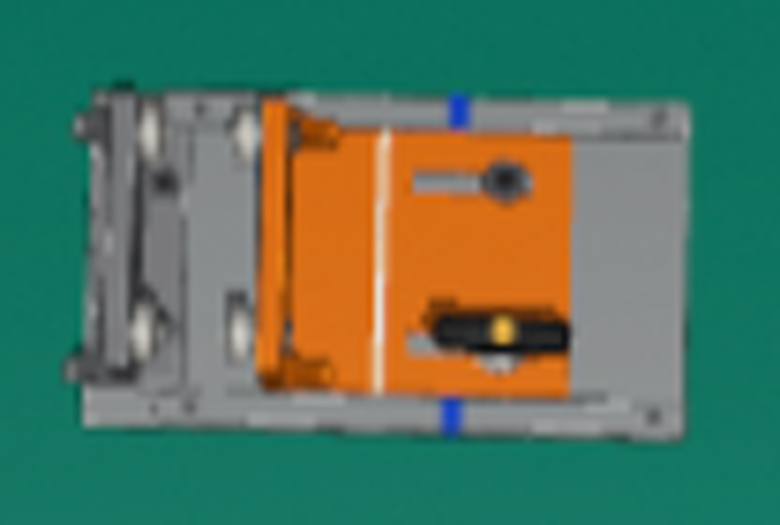

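View pics/sidec.png

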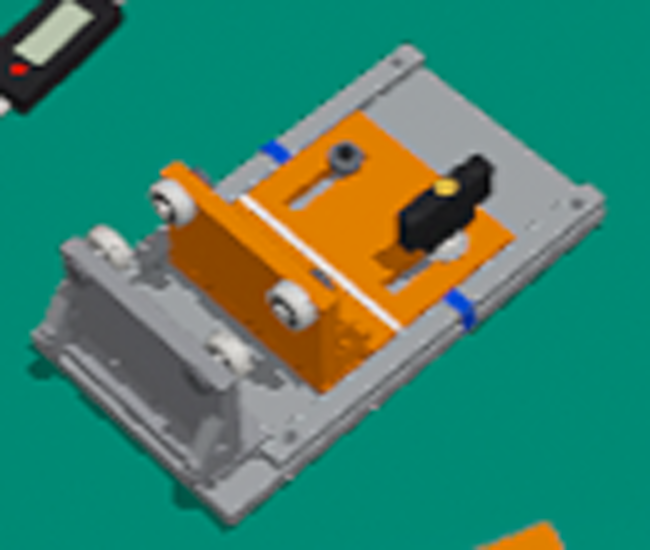

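The top crop shows tape at crop px (459,112) and (452,417), the index line at x≈381 and the orange upright at x≈272. The knob bar lies along stand x at (502,332). So the bracket has to move about 10 px toward stand -x (world -y). Now the numbers.

```bash
cat > h.py <<'E'
import numpy as np,cv2
from bench import camera_params
def ray(p,uv,z):
    K=np.array([[p['fx'],0,p['cx']],[0,p['fy'],p['cy']],[0,0,1]])
    s=cv2.undistortPoints(np.float64([[uv]]),K,np.array([p['k1'],0,0,0,0.]))[0,0]
    d=p['R'].T@[s[0],s[1],1]; c=-p['R'].T@p['t']
    return c+d*(z-c[2])/d[2]
def blobs(im,m,off,amin=3):
    n,l,st,c=cv2.connectedComponentsWithStats(m.astype(np.uint8))
    return [(c[i]+off,st[i]) for i in range(1,n) if st[i][4]>=amin]
E
python3 - <<'E'
from h import *
for n,(x0,y0,x1,y1) in {"top":(262,200,366,270),"side":(245,215,375,325)}.items():
    im=cv2.imread(f"pics/{n}0.png")[y0:y1,x0:x1].astype(int); b,g,r=im[...,0],im[...,1],im[...,2]
    p=camera_params(n)
    print(n)
    for c,s in blobs(im,(b>140)&(r<100)&(g<120),(x0,y0)): print(" tape",c.round(1),s[4],ray(p,c,.024).round(4))
    for c,s in blobs(im,(r>200)&(g>170)&(b<110),(x0,y0),1): print(" yellow",c.round(1),s[4],ray(p,c,.066).round(4))
P=camera_params("top"); f=lambda u,v,z: ray(P,(262+u/7.5-.43,200+v/7.5-.43),z).round(4)
print("line",f(384,130,.024),f(378,393,.024))
print("upright top",f(274,100,.084),f(272,388,.084))
print("knob ends",f(435,331,.066),f(568,334,.066))
print("plate corners(-x)",f(688,103,.024),f(684,436,.024)); print("+x corner",f(84,425,.024))
S=camera_params("side"); g=lambda u,v,z: ray(S,(245+u/5-.4,215+v/5-.4),z).round(4)
print("side line",g(243,198,.024),g(398,328,.024)); print("side upright",g(172,166,.084),g(330,300,.084))
print("side knob",g(446,187,.066), g(405,212,.066),g(485,160,.066)); print("side tape",g(275,152,.024),g(459,303,.024))
E
```

```text
top
 tape [323.  214.3] 13 [ 0.6316 -0.028   0.024 ]
 tape [321.8 255. ] 13 [ 0.5114 -0.0241  0.024 ]
 yellow [329. 243.] 1 [ 0.5408 -0.044   0.066 ]
side
 tape [299.8 245.1] 17 [ 0.6307 -0.0246  0.024 ]
 tape [336.9 275.9] 23 [ 0.5091 -0.0209  0.024 ]
 yellow [333.5 251.9] 8 [ 0.5393 -0.0408  0.066 ]
line [0.6239 0.0021 0.024 ] [0.5203 0.0046 0.024 ]
upright top [0.6244 0.0432 0.084 ] [0.5151 0.0437 0.084 ]
knob ends [ 0.5388 -0.0173  0.066 ] [ 0.5375 -0.0676  0.066 ]
plate corners(-x) [ 0.6344 -0.1171  0.024 ] [ 0.5032 -0.1139  0.024 ]
+x corner [0.5081 0.1185 0.024 ]
side line [0.6226 0.0047 0.024 ] [0.5214 0.0071 0.024 ]
side upright [0.6232 0.044  0.084 ] [0.5235 0.0465 0.084 ]
side knob [ 0.5386 -0.041   0.066 ] [ 0.5421 -0.0185  0.066 ] [ 0.5365 -0.0641  0.066 ]
side tape [ 0.6312 -0.0244  0.024 ] [ 0.5112 -0.0215  0.024 ]
```

Both cameras agree:
- Stand x direction is about (0.026, 1), a yaw of about 88.4°.
- The index line is about 29 mm to stand +x of the mark.
- bracket_grip is near (0.573, 0.0445) and the knob near (0.539, -0.042).

I'm moving to hover now.

```bash
python3 -m jog '[{"x":0.46,"y":0.82,"rz":-0.85},{"x":0.46,"y":0.82,"rz":-0.9},{"x":0.46,"y":0.82},{"x":0.46,"y":0.82},{"x":0.46,"y":0.82},{"x":0.46,"y":0.82},{"x":0.46,"y":0.82},{"x":0.46,"y":0.82}]'; python3 -m jog '[{"x":0.46,"y":0.82},{"x":0.46,"y":0.82},{"x":0.46,"y":0.82},{"x":0.46,"y":0.82},{"x":0.46,"y":0.82},{"x":0.3,"y":0.5},{},{}]'
python3 - <<'E'
from bench import *
import cv2
o=get_obs();print(o['tcp_pos'],o['orientation'],o['joints'].round(2))
p=camera_params("wrist");print(p)
cv2.imwrite("pics/w1.png",grab_frame("wrist")[:,:,::-1])
E
```

```text
[ 0.18493953 -0.64863012  0.23044379] [-3.10977245e+00 -4.34819868e-01  5.80480617e-04] [ 1.18  0.48  0.02  1.56 -0.01  1.11 -0.08]
{'fx': 376.8409932661046, 'fy': 376.8409932661046, 'cx': 320.37736992822806, 'cy': 237.20189041784653, 'k1': -0.005043203864687672, 'R': array([[ 0.27414842, -0.9616856 , -0.00185931],
       [-0.9110069 , -0.26031979,  0.31984375],
       [-0.30807314, -0.08599081, -0.94746848]]), 't': array([-0.67440563, -0.04220204,  0.38222911])}validation failed for argument at $[0]...
validation failed for argument at $[0]...
```

View pics/w1.png

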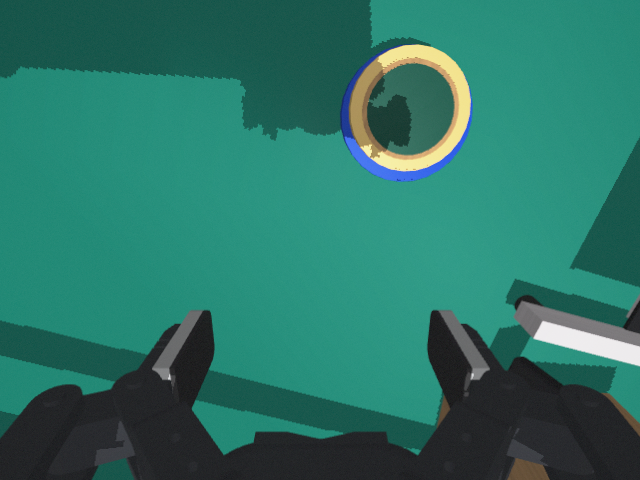

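The call was refused because every field has to be present, so the arm has not moved. The wrist picture shows only the tape roll and the open fingers. I'll repeat with full rows.

```bash
python3 -m jog '[{"rx":0,"ry":0,"rz":-0.85,"x":0.46,"y":0.82,"z":0,"jaw":1},{"rx":0,"ry":0,"rz":-0.9,"x":0.46,"y":0.82,"z":0,"jaw":1},{"rx":0,"ry":0,"rz":0,"x":0.46,"y":0.82,"z":0,"jaw":1},{"rx":0,"ry":0,"rz":0,"x":0.46,"y":0.82,"z":0,"jaw":1},{"rx":0,"ry":0,"rz":0,"x":0.46,"y":0.82,"z":0,"jaw":1},{"rx":0,"ry":0,"rz":0,"x":0.46,"y":0.82,"z":0,"jaw":1},{"rx":0,"ry":0,"rz":0,"x":0.46,"y":0.82,"z":0,"jaw":1},{"rx":0,"ry":0,"rz":0,"x":0.46,"y":0.82,"z":0,"jaw":1}]' && python3 -m jog '[{"rx":0,"ry":0,"rz":0,"x":0.46,"y":0.82,"z":0,"jaw":1},{"rx":0,"ry":0,"rz":0,"x":0.46,"y":0.82,"z":0,"jaw":1},{"rx":0,"ry":0,"rz":0,"x":0.46,"y":0.82,"z":0,"jaw":1},{"rx":0,"ry":0,"rz":0,"x":0.46,"y":0.82,"z":0,"jaw":1},{"rx":0,"ry":0,"rz":0,"x":0.3,"y":0.5,"z":0,"jaw":1},{"rx":0,"ry":0,"rz":0,"x":0,"y":0,"z":0,"jaw":1},{"rx":0,"ry":0,"rz":0,"x":0,"y":0,"z":0,"jaw":1}]'
python3 - <<'E'
from bench import *
import cv2
o=get_obs();print(o['tcp_pos'],o['orientation'],o['joints'].round(2))
p=camera_params("wrist");print(p['R'],p['t'])
cv2.imwrite("pics/w2.png",grab_frame("wrist")[:,:,::-1])
E
```

```text
clock: 1.15
tcp_pos: [0.4065, -0.2539, 0.2314]
orientation: [3.141, -0.044, 0.0]
contact_force: [0.9, 0.2, 0.0]
grip_width: 0.0854
gripper_force: 0.0
clock: 2.02
tcp_pos: [0.5338, -0.0296, 0.2309]
orientation: [3.141, -0.045, -0.002]
contact_force: [0.1, 0.2, 0.4]
grip_width: 0.0854
gripper_force: 0.0
[ 0.53376259 -0.02964562  0.23093329] [ 3.14063401e+00 -4.45269672e-02 -1.65151061e-03] [ 0.2   0.27 -0.31  1.87  0.1   1.02 -1.75]
[[-2.84315388e-02 -9.99595628e-01  4.78580185e-04]
 [-9.46772859e-01  2.70826706e-02  3.20761100e-01]
 [-3.20644354e-01  8.66662490e-03 -9.47160012e-01]] [-0.01493605  0.46404148  0.55288578]
```

View pics/w2.png

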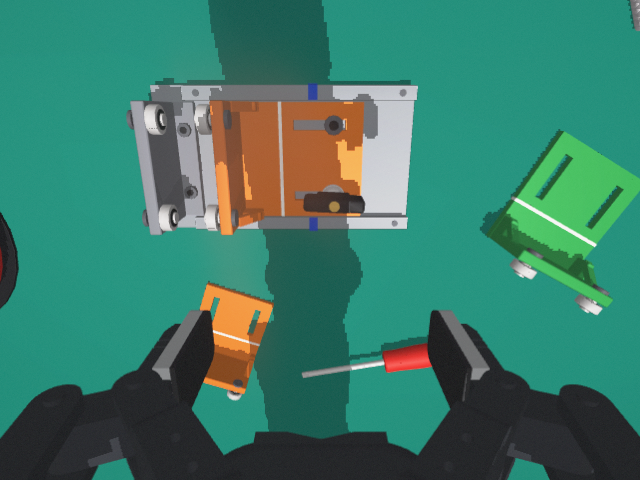

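The wrist view shows tape at (313,92) and (313,224), the line from (279,101) to (283,215), the upright's top edge from (212,100) to (227,234), and the knob at (334,205). I'm computing positions from it.

```bash
cat >> h.py <<'E'
def meas(im,p):  # wrist rgb
    r,g,b=[im[...,i].astype(int) for i in range(3)]
    out={}
    m=(b>110)&(r<90)&(g<100); m[300:]=0
    out['tape']=[(c.round(1),ray(p,c,.024).round(4)) for c,s in blobs(im,m,0,30)]
    m=(abs(r-b)<60)&(r>130)&(g>110); e=np.zeros_like(m)
    out['white']=[(c.round(1),s.tolist(),ray(p,c,.024).round(4)) for c,s in blobs(im,m,0,120) if s[3]>60 and s[2]<25]
    return out
E
python3 - <<'E'
from h import *
im=cv2.imread("pics/w2.png")[:,:,::-1]; p=camera_params("wrist")
for k,v in meas(im,p).items():
    for x in v: print(k,*x)
for n,u,v,z in [("line",279,101,.024),("line",283,215,.024),("upr+x top",210,100,.084),("upr+x bot",221,234,.084),("upr-x bot",232,234,.084),("knob",334.5,207,.066),("kn l",304,203,.066),("kn r",364,207,.066),("platecorner",417,86,.024),("platecorner",407,228,.024),("grey bot",155,234,.084),("grey top",137,101,.084)]:
    print(n,ray(p,(u,v),z).round(4))
E
```

```text
tape [312.4  91.1] [ 0.6316 -0.0267  0.024 ]
tape [313.1 223.5] [ 0.5116 -0.0229  0.024 ]
white [280.8 157.2] [277, 101, 8, 115, 356] [0.5759 0.0044 0.024 ]
line [0.6244 0.0029 0.024 ]
line [0.521  0.0057 0.024 ]
upr+x top [0.6252 0.0469 0.084 ]
upr+x bot [0.5228 0.0505 0.084 ]
upr-x bot [0.5225 0.0416 0.084 ]
knob [ 0.5381 -0.0427  0.066 ]
kn l [ 0.5423 -0.0171  0.066 ]
kn r [ 0.5373 -0.0675  0.066 ]
platecorner [ 0.6331 -0.1174  0.024 ]
platecorner [ 0.5043 -0.1143  0.024 ]
grey bot [0.5244 0.1042 0.084 ]
grey top [0.6261 0.1    0.084 ]
```

Everything is consistent: the line is 29.1 mm to stand +x of the mark, and the grip point is (0.573, 0.0443). I'm closing to about 36 mm and moving above it.

```bash
python3 -m jog '[{"rx":0,"ry":0,"rz":-0.02,"x":0.33,"y":0.62,"z":0,"jaw":-0.15},{"rx":0,"ry":0,"rz":0,"x":0.32,"y":0.61,"z":0,"jaw":-0.15},{"rx":0,"ry":0,"rz":0,"x":0,"y":0,"z":-0.7,"jaw":-0.15},{"rx":0,"ry":0,"rz":0,"x":0,"y":0,"z":-0.7,"jaw":-0.15},{"rx":0,"ry":0,"rz":0,"x":0,"y":0,"z":0,"jaw":-0.15},{"rx":0,"ry":0,"rz":0,"x":0,"y":0,"z":0,"jaw":-0.15},{"rx":0,"ry":0,"rz":0,"x":0,"y":0,"z":0,"jaw":-0.15}]' 30
```

```text
clock: 2.95
tcp_pos: [0.5746, 0.0448, 0.1494]
orientation: [-3.141, 0.05, -0.005]
contact_force: [-0.6, 0.3, 0.6]
grip_width: 0.0364
gripper_force: 0.0
```

```bash
python3 -m jog '[{"rx":0,"ry":0,"rz":0,"x":-0.02,"y":-0.01,"z":-0.5,"jaw":-0.15},{"rx":0,"ry":0,"rz":0,"x":0,"y":0,"z":-0.5,"jaw":-0.15},{"rx":0,"ry":0,"rz":0,"x":0,"y":0,"z":-0.4,"jaw":-0.15},{"rx":0,"ry":0,"rz":0,"x":0,"y":0,"z":-0.29,"jaw":-0.15},{"rx":0,"ry":0,"rz":0,"x":0,"y":0,"z":0,"jaw":-0.15}]' && python3 -m jog '[{"rx":0,"ry":0,"rz":0,"x":0,"y":0,"z":0,"jaw":-0.9},{"rx":0,"ry":0,"rz":0,"x":0,"y":0,"z":0,"jaw":-0.9},{"rx":0,"ry":0,"rz":0,"x":0,"y":0,"z":0,"jaw":-0.9},{"rx":0,"ry":0,"rz":0,"x":0,"y":0,"z":0,"jaw":-0.9},{"rx":0,"ry":0,"rz":0,"x":0,"y":0,"z":0,"jaw":-0.9}]' 30
```

```text
clock: 3.58
tcp_pos: [0.5719, 0.0444, 0.0456]
orientation: [3.141, -0.049, -0.002]
contact_force: [0.5, 1.2, 0.6]
grip_width: 0.0364
gripper_force: 0.0
clock: 4.2
tcp_pos: [0.5732, 0.0447, 0.0472]
orientation: [-3.141, 0.049, -0.004]
contact_force: [-0.0, -0.5, 6.9]
grip_width: 0.0098
gripper_force: 31.5
```

The upright is gripped (9.8 mm). I'll slide most of the way and measure.

```bash
python3 -m jog '[{"rx":0,"ry":0,"rz":0,"x":0,"y":-0.1,"z":0,"jaw":-0.9},{"rx":0,"ry":0,"rz":0,"x":0,"y":-0.1,"z":0,"jaw":-0.9},{"rx":0,"ry":0,"rz":0,"x":-0.01,"y":-0.1,"z":0,"jaw":-0.9},{"rx":0,"ry":0,"rz":0,"x":0,"y":-0.1,"z":0,"jaw":-0.9},{"rx":0,"ry":0,"rz":0,"x":0,"y":-0.07,"z":0,"jaw":-0.9},{"rx":0,"ry":0,"rz":0,"x":0,"y":0,"z":0,"jaw":-0.9},{"rx":0,"ry":0,"rz":0,"x":0,"y":0,"z":0,"jaw":-0.9}]'
python3 - <<'E'
from h import *
from bench import *
p=camera_params("wrist");im=grab_frame("wrist");cv2.imwrite("pics/w3.png",im[:,:,::-1])
for k,v in meas(im,p).items():
    for x in v: print(k,*x)
E
```

```text
clock: 5.08
tcp_pos: [0.5728, 0.0172, 0.0472]
orientation: [-3.14, 0.048, -0.004]
contact_force: [-0.1, 2.5, 5.6]
grip_width: 0.0098
gripper_force: 31.5
tape [411.1 147.1] [ 0.6387 -0.0245  0.024 ]
white [404.6 266.5] [395, 181, 20, 180, 1158] [ 0.5826 -0.0239  0.024 ]
```

View pics/w3.png

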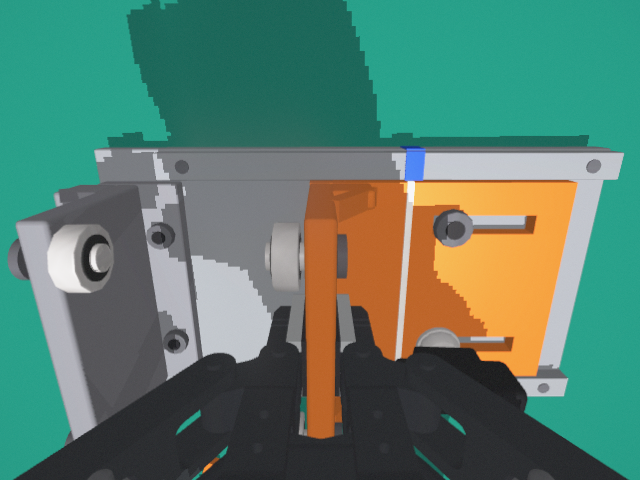

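Only the far tape piece is visible, at (414,164). The line runs from (411,182) to (400,360), a little to the left of the tape middle. I'm fitting both row by row.

```bash
cat >> h.py <<'E'
def err(im,p,d=(.0316,.9995)):
    r,g,b=[im[...,i].astype(int) for i in range(3)]
    def pts(m,x0,x1,wr):
        P=[]
        for v in range(480):
            u=np.flatnonzero(m[v,x0:x1])+x0
            if len(u)>=wr[0] and u[-1]-u[0]<wr[1]: P.append(ray(p,((u[0]+u[-1])/2,v),.024))
        return np.array(P)
    d=np.array(d); nrm=np.array([d[1],-d[0]])
    T=pts((b>110)&(b-r>60)&(b-g>60),300,520,(8,30))
    W=(abs(r-b)<60)&(r>110); n,l,st,c=cv2.connectedComponentsWithStats(W.astype(np.uint8))
    i=max((k for k in range(1,n) if st[k][2]<30),key=lambda k:st[k][3]); L=pts(l==i,300,520,(3,14))
    s=lambda P:(P[:,:2]@d)*1e3; q=lambda P:P[:,:2]@nrm
    print("rows",len(T),len(L),"tape s",s(T).round(1),"line slope",np.polyfit(q(L),s(L),1).round(2))
    print("tape med %.2f line med %.2f line-tape %.2f mm"%(np.median(s(T)),np.median(s(L)),np.median(s(L))-np.median(s(T))))
E
python3 - <<'E'
from h import *
p=camera_params("wrist")
err(cv2.imread("pics/w3.png")[:,:,::-1],p)
E
```

```text
rows 35 178 tape s [-3.6 -4.  -5.8 -6.3 -6.3 -6.3 -6.4 -6.2 -6.2 -6.3 -6.3 -6.3 -6.4 -6.4
 -6.4 -6.5 -6.5 -6.5 -6.4 -6.4 -6.4 -6.2 -6.3 -6.3 -6.3 -6.4 -6.4 -6.5
 -6.5 -6.5 -6.3 -6.4 -6.4 -6.4 -6.5] line slope [ 1.1  -6.16]
tape med -6.37 line med -5.51 line-tape 0.86 mm
```

```bash
python3 -m jog '[{"rx":0,"ry":0,"rz":0,"x":0,"y":-0.016,"z":0,"jaw":-0.9},{"rx":0,"ry":0,"rz":0,"x":0,"y":0,"z":0,"jaw":-0.9},{"rx":0,"ry":0,"rz":0,"x":0,"y":0,"z":0,"jaw":-0.9}]'
python3 - <<'E'
from h import *
from bench import *
p=camera_params("wrist");im=grab_frame("wrist");err(im,p)
E
```

```text
clock: 5.5
tcp_pos: [0.5728, 0.017, 0.0471]
orientation: [-3.139, 0.047, -0.004]
contact_force: [0.3, 2.6, 5.5]
grip_width: 0.0097
gripper_force: 31.4
rows 35 178 tape s [-3.7 -4.4 -5.8 -6.  -6.5 -6.5 -6.3 -6.4 -6.4 -6.4 -6.5 -6.5 -6.5 -6.6
 -6.4 -6.2 -6.2 -6.3 -6.3 -6.3 -6.4 -6.4 -6.4 -6.5 -6.5 -6.3 -6.4 -6.4
 -6.4 -6.3 -6.3 -6.3 -6.4 -6.4 -6.4] line slope [ 1.41 -6.56]
tape med -6.38 line med -5.75 line-tape 0.63 mm
```

```bash
python3 -m jog '[{"rx":0,"ry":0,"rz":0,"x":0,"y":-0.016,"z":0,"jaw":-0.9},{"rx":0,"ry":0,"rz":0,"x":0,"y":0,"z":0,"jaw":-0.9},{"rx":0,"ry":0,"rz":0,"x":0,"y":0,"z":0,"jaw":-0.9}]'
python3 - <<'E'
from h import *
from bench import *
p=camera_params("wrist");im=grab_frame("wrist");err(im,p)
E
```

```text
clock: 5.92
tcp_pos: [0.5728, 0.0162, 0.0472]
orientation: [-3.139, 0.047, -0.005]
contact_force: [0.2, 4.4, 4.9]
grip_width: 0.0093
gripper_force: 31.4
rows 35 178 tape s [-3.7 -4.2 -5.7 -6.  -6.4 -6.5 -6.3 -6.3 -6.4 -6.4 -6.4 -6.5 -6.5 -6.5
 -6.6 -6.2 -6.2 -6.2 -6.3 -6.3 -6.3 -6.4 -6.4 -6.4 -6.5 -6.5 -6.3 -6.3
 -6.4 -6.4 -6.5 -6.5 -6.3 -6.3 -6.4] line slope [ 1.94 -7.72]
tape med -6.36 line med -6.59 line-tape -0.22 mm
```

Within 0.2 mm. I'm releasing modestly, rising, and moving back for a look.

```bash
python3 -m jog '[{"rx":0,"ry":0,"rz":0,"x":0,"y":0,"z":0,"jaw":-0.4},{"rx":0,"ry":0,"rz":0,"x":0,"y":0,"z":0,"jaw":-0.4},{"rx":0,"ry":0,"rz":0,"x":0,"y":0,"z":0,"jaw":-0.4},{"rx":0,"ry":0,"rz":0,"x":0,"y":0,"z":0.6,"jaw":-0.4},{"rx":0,"ry":0,"rz":0,"x":0,"y":0,"z":0.8,"jaw":-0.4},{"rx":0,"ry":0,"rz":0,"x":-0.5,"y":-0.7,"z":0.8,"jaw":-0.4},{"rx":0,"ry":0,"rz":0,"x":0,"y":0,"z":0,"jaw":-0.4},{"rx":0,"ry":0,"rz":0,"x":0,"y":0,"z":0,"jaw":-0.4}]'
python3 - <<'E'
from h import *
from bench import *
p=camera_params("wrist");im=grab_frame("wrist");cv2.imwrite("pics/w4.png",im[:,:,::-1])
for k,v in meas(im,p).items():
    for x in v: print(k,*x)
E
```

```text
clock: 6.98
tcp_pos: [0.5447, -0.0229, 0.1721]
orientation: [-3.141, 0.05, 0.0]
contact_force: [-0.2, 0.4, -0.6]
grip_width: 0.0255
gripper_force: 0.0
tape [320.5 103.4] [ 0.6316 -0.026   0.024 ]
tape [320.6 256.5] [ 0.5115 -0.0223  0.024 ]
white [320.6 166.6] [319, 114, 4, 111, 419] [ 0.5858 -0.0246  0.024 ]
```

View pics/w4.png

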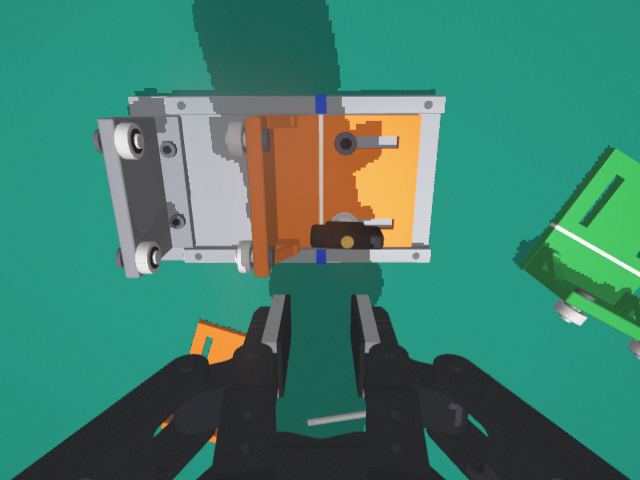

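The line now lies on the tape middle (320.6 px against 320.5), so the position is set. The knob's brass dot is at (347,242). I'm measuring the knob's axis and bar direction.

```bash
python3 - <<'E'
from h import *
im=cv2.imread("pics/w4.png").astype(int); p=camera_params("wrist"); b,g,r=im[...,0],im[...,1],im[...,2]
sl=(slice(215,262),slice(300,395))
for c,s in blobs(im,((r-b>50)&(g>r*.62)&(r>80))[sl],(300,215),8): print("dot",c.round(1),s[4],ray(p,c,.066).round(4))
m=((r<45)&(g<45)&(b<45))[sl].astype(np.uint8)
n,l,st,c=cv2.connectedComponentsWithStats(m); i=1+st[1:,4].argmax()
box=cv2.minAreaRect(np.argwhere(l==i)[:,::-1].astype(np.float32)); q=cv2.boxPoints(box)+(300,215); print(box)
for z in (.066,): print(np.array([ray(p,k,z) for k in q]).round(4)[:,:2])
E
```

```text
dot [319. 219.] 9 [ 0.5558 -0.022   0.066 ]
dot [323.  219.5] 10 [ 0.5553 -0.0247  0.066 ]
dot [387.6 231. ] 299 [ 0.5456 -0.0693  0.066 ]
dot [347.  241.7] 131 [ 0.5386 -0.041   0.066 ]
((74.0, 16.0), (8.0, 14.0), 90.0)
[[ 0.549  -0.055 ]
 [ 0.5487 -0.0647]
 [ 0.5428 -0.0648]
 [ 0.5431 -0.055 ]]
```

Axis is at (0.5386, -0.0415), which agrees with the stand geometry. I'm turning the tool +86° at this height and centring over the knob.

```bash
python3 -m jog '[{"rx":0,"ry":0,"rz":1,"x":-0.1,"y":-0.31,"z":0,"jaw":-0.15},{"rx":0,"ry":0,"rz":1,"x":0,"y":0,"z":0,"jaw":-0.15},{"rx":0,"ry":0,"rz":1,"x":0,"y":0,"z":0,"jaw":-0.15},{"rx":0,"ry":0,"rz":1,"x":0,"y":0,"z":0,"jaw":-0.15},{"rx":0,"ry":0,"rz":1,"x":0,"y":0,"z":0,"jaw":-0.15},{"rx":0,"ry":0,"rz":1,"x":0,"y":0,"z":0,"jaw":-0.15},{"rx":0,"ry":0,"rz":1,"x":0,"y":0,"z":0,"jaw":-0.15},{"rx":0,"ry":0,"rz":1,"x":0,"y":0,"z":0,"jaw":-0.15}]' && python3 -m jog '[{"rx":0,"ry":0,"rz":0.6,"x":0,"y":0,"z":0,"jaw":-0.15},{"rx":0,"ry":0,"rz":0,"x":0,"y":0,"z":0,"jaw":-0.15},{"rx":0,"ry":0,"rz":0,"x":0,"y":0,"z":0,"jaw":-0.15}]'
python3 - <<'E'
from h import *
from bench import *
from scipy.spatial.transform import Rotation as R
o=get_obs();print(o['tcp_pos'].round(4),o['joints'].round(2)); t=R.from_rotvec(o['orientation']).as_matrix()
print("tool y deg",np.degrees(np.arctan2(t[1,1],t[0,1])),"z",t[:,2].round(3))
im=grab_frame("wrist");cv2.imwrite("pics/w5.png",im[:,:,::-1])
E
```

```text
clock: 8.02
tcp_pos: [0.5386, -0.0401, 0.1709]
orientation: [-2.428, -1.989, 0.001]
contact_force: [-0.1, -0.6, -0.3]
grip_width: 0.0364
gripper_force: 0.0
clock: 8.4
tcp_pos: [0.5388, -0.0409, 0.1717]
orientation: [-2.331, -2.104, 0.001]
contact_force: [0.6, -1.0, 0.4]
grip_width: 0.0362
gripper_force: 0.0
[ 0.5388 -0.0409  0.1717] [ 0.47  0.4  -0.63  1.9   0.28  0.93 -0.4 ]
tool y deg -5.851262170223778 z [-0.001  0.001 -1.   ]
```

View pics/w5.png

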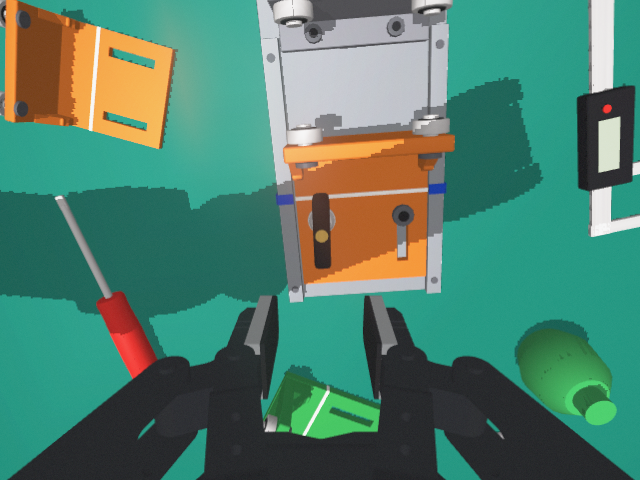

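The bar is vertical in the image and centred between the fingers (dot at (321,236)), so it is aligned. I'm descending and pinching.

```bash
python3 -m jog '[{"rx":0,"ry":0,"rz":0,"x":0,"y":0,"z":-0.6,"jaw":-0.15},{"rx":0,"ry":0,"rz":0,"x":0,"y":0,"z":-0.6,"jaw":-0.15},{"rx":0,"ry":0,"rz":0,"x":0,"y":0,"z":-0.5,"jaw":-0.15},{"rx":0,"ry":0,"rz":0,"x":0,"y":0,"z":-0.35,"jaw":-0.15},{"rx":0,"ry":0,"rz":0,"x":0,"y":0,"z":-0.18,"jaw":-0.15},{"rx":0,"ry":0,"rz":0,"x":0,"y":0,"z":0,"jaw":-0.15}]' && python3 -m jog '[{"rx":0,"ry":0,"rz":0,"x":0,"y":0,"z":0,"jaw":-0.9},{"rx":0,"ry":0,"rz":0,"x":0,"y":0,"z":0,"jaw":-0.9},{"rx":0,"ry":0,"rz":0,"x":0,"y":0,"z":0,"jaw":-0.9},{"rx":0,"ry":0,"rz":0,"x":0,"y":0,"z":0,"jaw":-0.9},{"rx":0,"ry":0,"rz":0,"x":0,"y":0,"z":0,"jaw":-0.9}]' 60; python3 -c "
from bench import *;o=get_obs();print(o['moment'],o['contact_force'])"
```

```text
clock: 9.2
tcp_pos: [0.5387, -0.0413, 0.0383]
orientation: [-2.33, -2.106, 0.001]
contact_force: [-0.2, 0.4, 0.2]
grip_width: 0.036
gripper_force: 0.0
clock: 9.82
tcp_pos: [0.5394, -0.0414, 0.0395]
orientation: [2.33, 2.106, 0.001]
contact_force: [-1.9, -0.2, 6.7]
grip_width: 0.0109
gripper_force: 59.9
[0.1748796  0.4547111  0.08189409] [-1.89478458 -0.2409528   6.67595943]
```

Gripped. I'm turning clockwise.

```bash
cat >> h.py <<'E'
def st():
    from bench import get_obs
    from scipy.spatial.transform import Rotation as R
    o=get_obs(); t=R.from_rotvec(o['orientation']).as_matrix()
    print("yaw %.1f"%np.degrees(np.arctan2(t[1,1],t[0,1])),"z",t[:,2].round(3),"M",o['moment'].round(3),"F",o['contact_force'].round(1),"tau7 %.2f"%o['tau'][6], o['joints'].round(2), "w",o['grip_width'].round(4))
E
python3 -m jog '[{"rx":0,"ry":0,"rz":-0.8,"x":0,"y":0,"z":0,"jaw":-0.9},{"rx":0,"ry":0,"rz":-0.8,"x":0,"y":0,"z":0,"jaw":-0.9},{"rx":0,"ry":0,"rz":-0.8,"x":0,"y":0,"z":0,"jaw":-0.9},{"rx":0,"ry":0,"rz":-0.8,"x":0,"y":0,"z":0,"jaw":-0.9},{"rx":0,"ry":0,"rz":-0.8,"x":0,"y":0,"z":0,"jaw":-0.9},{"rx":0,"ry":0,"rz":-0.8,"x":0,"y":0,"z":0,"jaw":-0.9},{"rx":0,"ry":0,"rz":-0.8,"x":0,"y":0,"z":0,"jaw":-0.9},{"rx":0,"ry":0,"rz":-0.8,"x":0,"y":0,"z":0,"jaw":-0.9}]'; python3 -c "from h import *;st()"
python3 -m jog '[{"rx":0,"ry":0,"rz":-0.5,"x":0,"y":0,"z":0,"jaw":-0.9},{"rx":0,"ry":0,"rz":0,"x":0,"y":0,"z":0,"jaw":-0.9},{"rx":0,"ry":0,"rz":0,"x":0,"y":0,"z":0,"jaw":-0.9}]'; python3 -c "from h import *;st()"
```

```text
clock: 10.82
tcp_pos: [0.5392, -0.0414, 0.039]
orientation: [3.094, 0.545, 0.001]
contact_force: [-0.2, 0.8, 0.8]
grip_width: 0.0112
gripper_force: 59.3
clock: 11.2
tcp_pos: [0.5392, -0.0413, 0.039]
orientation: [-3.114, -0.418, -0.001]
contact_force: [-1.0, 1.9, 3.9]
grip_width: 0.0111
gripper_force: 59.4Traceback (most recent call last):
  File "<string>", line 1, in <module>
    from h import *;st()
                    ~~^^
  File "h.py", line 38, in st
    print("yaw %.1f"%np.degrees(np.arctan2(t[1,1],t[0,1])),"z",t[:,2].round(3),"M",o['moment'].round(3),"F",o['contact_force'].round(1),"tau7 %.2f"%o['tau'][6], o['joints'].round(2), "w",o['grip_width'].round(4))
                                                                                                                                                                                           ^^^^^^^^^^^^^^^^^^^^^
AttributeError: 'float' object has no attribute 'round'
Traceback (most recent call last):
  File "h.py", line 38, in st
    print("yaw %.1f"%np.degrees(np.arctan2(t[1,1],t[0,1])),"z",t[:,2].round(3),"M",o['moment'].round(3),"F",o['contact_force'].round(1),"tau7 %.2f"%o['tau'][6], o['joints'].round(2), "w",o['grip_width'].round(4))
                                                                                                                                                                                           ^^^^^^^^^^^^^^^^^^^^^
AttributeError: 'float' object has no attribute 'round'
```

```bash
sed -i "s/o\['grip_width'\].round(4)/o['grip_width']/" h.py; python3 -c "from h import *;st()"
python3 -m jog '[{"rx":0,"ry":0,"rz":-0.5,"x":0,"y":0,"z":0,"jaw":-0.9},{"rx":0,"ry":0,"rz":0,"x":0,"y":0,"z":0,"jaw":-0.9}]' >/dev/null; python3 -c "from h import *;st()"
python3 -m jog '[{"rx":0,"ry":0,"rz":-0.3,"x":0,"y":0,"z":0,"jaw":-0.9},{"rx":0,"ry":0,"rz":0,"x":0,"y":0,"z":0,"jaw":-0.9}]'>/dev/null; python3 -c "from h import *;st()"
python3 -m jog '[{"rx":0,"ry":0,"rz":-0.2,"x":0,"y":0,"z":0,"jaw":-0.9},{"rx":0,"ry":0,"rz":0,"x":0,"y":0,"z":0,"jaw":-0.9}]'>/dev/null; python3 -c "from h import *;st()"
```

```text
yaw -74.7 z [ 0.001  0.    -1.   ] M [ 0.197  0.194 -0.08 ] F [-1.   1.9  3.9] tau7 0.08 [ 0.14  0.53 -0.23  2.01  0.2   0.62 -1.52] w 0.011073099746867779
yaw -79.7 z [ 0.001  0.    -1.   ] M [ 0.235  0.216 -0.11 ] F [-1.   1.6  5. ] tau7 -0.26 [ 0.13  0.53 -0.21  2.01  0.18  0.62 -1.59] w 0.010555582891833584
yaw -82.6 z [ 0.  0. -1.] M [0.242 0.253 0.092] F [-1.4  0.4  5.4] tau7 -0.25 [ 0.12  0.53 -0.19  2.01  0.17  0.62 -1.63] w 0.011052934627007498
yaw -84.5 z [ 0.001 -0.    -1.   ] M [0.149 0.332 0.573] F [-1.5  0.9  5.4] tau7 -0.72 [ 0.11  0.53 -0.19  2.01  0.16  0.62 -1.66] w 0.010825269131141325
```

The moment rises steeply at the predicted end angle. One small nudge more, then release, rise and check.

```bash
python3 -m jog '[{"rx":0,"ry":0,"rz":-0.1,"x":0,"y":0,"z":0,"jaw":-0.9},{"rx":0,"ry":0,"rz":0,"x":0,"y":0,"z":0,"jaw":-0.9},{"rx":0,"ry":0,"rz":0,"x":0,"y":0,"z":0,"jaw":-0.9}]'>/dev/null; python3 -c "from h import *;st()"
python3 -m jog '[{"rx":0,"ry":0,"rz":0,"x":0,"y":0,"z":0,"jaw":-0.3},{"rx":0,"ry":0,"rz":0,"x":0,"y":0,"z":0,"jaw":-0.3},{"rx":0,"ry":0,"rz":0,"x":0,"y":0,"z":0,"jaw":-0.3},{"rx":0,"ry":0,"rz":0,"x":0,"y":0,"z":0.4,"jaw":-0.3},{"rx":0,"ry":0,"rz":0,"x":0,"y":0,"z":0.8,"jaw":-0.3},{"rx":0,"ry":0,"rz":0,"x":-0.2,"y":0.2,"z":1,"jaw":-0.3},{"rx":0,"ry":0,"rz":0,"x":0,"y":0,"z":0,"jaw":-0.3},{"rx":0,"ry":0,"rz":0,"x":0,"y":0,"z":0,"jaw":-0.3}]'
python3 - <<'E'
from h import *
from bench import *
p=camera_params("wrist");im=grab_frame("wrist");cv2.imwrite("pics/w6.png",im[:,:,::-1])
for k,v in meas(im,p).items():
    for x in v: print(k,*x)
E
```

```text
yaw -85.5 z [ 0. -0. -1.] M [0.144 0.308 0.843] F [-2.2  0.8  4.9] tau7 -0.84 [ 0.11  0.53 -0.18  2.01  0.16  0.62 -1.67] w 0.010855012630900352
clock: 13.32
tcp_pos: [0.5267, -0.0297, 0.1706]
orientation: [3.139, 0.116, 0.0]
contact_force: [0.1, -0.8, -0.0]
grip_width: 0.0303
gripper_force: 0.0
tape [325.3  76.7] [ 0.6315 -0.0259  0.024 ]
tape [309.7 235.9] [ 0.5115 -0.0225  0.024 ]
white [317.7 154.9] [309, 88, 18, 139, 543] [ 0.5765 -0.0244  0.024 ]
```

View pics/w6.png

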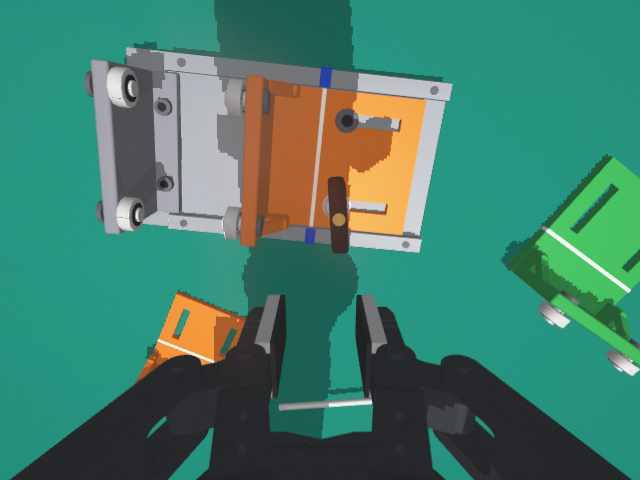

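The line still meets the mark (0.1 mm) and the knob is turned home. Nothing is touching the robot, so I'm handing in.

```bash
python3 -c "
from bench import r;print(r.hand_in())"
```

```text
the job is handed in; nothing more can be done
None
```

The orange bracket's index line is on the tape mark (about 0.1 mm off in the last picture), the wing knob is turned clockwise to its stop, the gripper has let go, and I handed the job in at about 13 s on the clock; the judge's verdict was not shown.

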